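# Refit the front grille of a desk fan

## Robot

A 6-joint arm with a two-finger parallel gripper is mounted at the origin on the work surface. World frame = base frame: x ahead of the robot, y to its left, z up, the work surface at z = 0. Lengths are in mm, angles in rad, forces in N, time in s.
With the tool pointing down it reaches from about 275 to 750 mm from the base axis. Payload 10.2 kg.
Tool frame: the origin (TCP) lies at the very end of the fingers, on their centre line; the grasp point (between the pads) lies 19 mm behind it (ctrl.hold_point_z is the distance from the TCP to the grasp point, in mm); z points along the fingers, y is the direction in which the jaws open and shut (so a half turn about z gives the same grasp; the last joint's range is limited). The gripper opens to 85 mm and grips with 20 to 120 N. Pads are 22 mm wide; open, the fingers measure 114 mm over their backs; the gripper's body (76 mm by 85 mm) begins 54 mm behind the grasp point. The pads swing forward as they close: fully open they stand 13 mm farther back than shut.
Start: joints at [-1.353, 0.313, 1.498, -0, 1.331, -0.223], TCP at [223.987, -474.827, 231.294] pointing down, gripper open.
Joint ranges: [-2.94, 2.94], [-0.97, 2.17], [0.19, 2.56], [-1.23, 4.37], [0.02, 3.11], [-2.88, 2.88]. Speed limits (rad/s): [2.39, 2.39, 3.01, 3.14, 3.14, 3.14].

## Interface

Orientations are given as a unit quaternion [w, x, y, z].
In Python, from rig import readout, cams, workorder, spotter, ctrl gives the robot as it stands.
- The arm moves only by the tool step_arm, never from a script. Its argument "plan" is text: rows parted by semicolons, each of 5 numbers parted by spaces: the shift along the tool's x, y, z in cm, then the turn about the tool's z in degrees, then the opening in per cent of the stroke, from 0 (shut) to 100 (fully open). In form: x y z twist gripper; .... A call has 1 to 10 rows; each row is the pose to reach, as a shift and turn from the pose commanded when the call began, along the tool's axes at that moment; what a row does not reach only later rows make up. A row lasts 1/10 s, in which the tool goes at most 50 mm and 8.59 degrees, less where a joint would pass 70% of its speed; a pose out of reach is approached as far as the arm can. A call with a gripper value outside its range is refused whole. The fingers move at their own pace and stop on an object; "grip_force" is the grip in N (left out, the last holds). Time passes only in rows, so rows that repeat a pose let the fingers close. It gives the time, the measured TCP pose, the force and the opening at its end, in the units of the state.
- readout.sense(): the state, without advancing time (a new reading comes with each control period).
- cams.capture(name): name is "side" or "top"; returns (picture, depth): 420x560x3 uint8, red, green, blue; 420x560 float32, mm along the optical axis (not along the pixel's ray), 0 where there is no reading.
- cams.camera_info(name): a dict with "vfov" (degrees; the focal length in pixels is half the picture's height over the tangent of half this angle, whatever the lens; pixels are square), "cx", "cy" (the principal point, pixels), "rvec" (rotation vector, rad) and "tvec" (3), from world to camera coordinates, as OpenCV has them. Camera axes: x right, y down, z forward; pixel columns grow to the right and rows downward; lengths in mm; the calibration is good to about 2 mm. A picture is of the moment at which its call begins. camera_info takes no time and is no camera call.
- workorder.finish_job(): hands the job in, once; it reports no verdict.
Trained networks look in the newest picture that a camera, given by its name, has taken for a name from the list of things; names that differ only in an ending like _2 or _b are one class to them, and where a whole thing is asked for, a point or a joint stands for the part that bears it (a point fixed in the world has none). Each returns a list of dicts, best first, with "conf" (0 to 1); they miss things now and then, are a little off and sometimes report something else, mostly with a low value. They report only what shows in the picture. A call takes as long as a camera call.
- spotter.regions_of(camera, target): "pixels" (420x560 bool, what is visible of it) and "extent" ([centre column, centre row, width, height] in pixels, round what is visible of it).
The state is a dict: "time_s": time; "joints": joint angles; "dq": joint speeds; "tau": joint torques, N m; "eef_pos": TCP position; "ee_rot": TCP orientation; "force": force on the tool from outside, world axes, zero at the start; "wrist_torque": the same for the moment, N m; "grip_width": opening from 0.0 (shut) to 1.0 (fully open).
Only numpy, scipy, OpenCV 4.12 (cv2) and the standard library are available. Lean on these libraries where they do the work, as an engineer would, in place of code of your own. Each camera call takes 0.05 s, during which the arm holds its last target. There are 200 camera calls.

## Task

The desk fan has been cleaned and stands facing straight up with its front grille lying beside it. Put the grille back: pick it up by the grip bar, feel its three lugs down through the gaps in the fan's rim, then turn it clockwise until the lugs drop into their locking notches and the grille lies level and flush, and let go. Do not force it, the plastic hooks snap easily, and leave the other things on the desk where they are.

Things in the scene. Friction and masses are not known exactly. Their poses are not given: they have to be found in the camera images.
- fan: White desk fan facing straight up, grille off, fixed firmly; head 195 mm wide, yoke arms reach 107 mm from the axis. Origin on the desk, on its upright axis. The pose is that of the FOOT: the head sits swivelled on it by up to 20 degrees either way, which is not reported, so the gaps must be found by sight or feel. The swivel is too stiff to move in this work. The hooks snap above about 40 N.
- fan_mouth (a point): Centre of the fan's mouth, 170 mm up, axes of the foot. Inside the rim (bore 180 mm) is a flat lip, top level with this point, 4 mm thick, inner radius 83.5 mm, with three gaps 21 mm wide marked orange, 120 degrees apart: at 0, 120, 240 degrees from x (anticlockwise from above) plus the unknown swivel. A grille whose lugs miss the gaps rests on the lip, its origin at this height.
- fan_ledge (a point): On the fan's axis, 158 mm up: the height of the ledges under the lip. Each runs from below its gap clockwise (seen from above) under the lip to the locking notch; an upright wall bars the anticlockwise way. The channel is 8 mm high. Lugs through the gaps lie on the ledges, with the grille's origin at this height.
- fan_notch (a point): On the fan's axis, 153 mm up: the height of the notch floors. Notches are 21 mm wide, 5 mm deeper than the ledges, centred 28 degrees clockwise of the gaps' centres, with an end stop at the far side of each. Lugs in the notches: the grille's origin is at this height and its rim flush with the fan's.
- grille: Black round fan grille lying face up, 130 to 210 g. Rim 160 mm across, 17 mm high. Origin: centre of the underside, z up. Three lugs stick out of the foot of the rim to 88 mm radius, 16 mm wide along the rim, 5 mm thick, at 0, 120 and 240 degrees from x, undersides at the origin's height; orange marks above them. Ribs and hub lie lower than 13 mm.
- lug (a point): Underside of the grille's lug on its x axis, 83 mm from the centre; same axes as the grille.
- grip_bar (a point): On the grille's axis, 34 mm above its underside, 4 mm below the top of the grey upright grip bar: 58 mm long along x, 16 mm wide along y, flat sides, 8 to 38 mm above the underside.
- jar: Blue jar with white cap, 54 mm across, 85 mm high; origin centre of its underside. To be left alone.
- mug: White mug, 80 mm across, 90 mm high, handle on its y side; origin centre of its underside. To be left alone.
- books: Two stacked books, 115 by 175 mm, 52 mm high; origin centre of the underside. To be left alone.

How it is judged (in metres and radians):
On the way, in this order (a step that is already met when the one before it is completed fails the run):
1. the grille is down in the fan's rim, all three lugs through the gaps and lying on the ledges (z of grille in the frame of fan between 0.1555 and 0.1605 m and horizontal distance between grille and fan below 0.006 m and angle between grille's own z axis and vertical below 0.03 rad), for 0.1 s.
2. the grille has been turned until its lugs dropped into the locking notches (z of grille in the frame of fan below 0.155 m and horizontal distance between grille and fan below 0.005 m and angle between grille's own z axis and vertical below 0.02 rad), for 0.1 s.
At the end, for the whole second after the job is handed in: The grille's lugs are in the notches: its underside is 150 to 155 mm above the desk, centred on the fan within 5 mm, level within 0.02 rad, at rest and released; jar, mug and books not tipped nor moved over 20 mm (all of step 2 and z of grille in the frame of fan above 0.15 m and linear speed of grille below 0.02 m/s); the robot touches nothing.
It fails at once if the grille is pressed or twisted against the fan with more than 40 N (contact force between grille and fan above 40 N).
It fails at once if the jar, the mug or the books are pushed more than 20 mm or tipped (distance of any of jar, mug, books from where it was at the start of the episode above 0.02 m or angle between any of jar, mug's own z axis and vertical above 0.3 rad).
It also fails if it takes over 69 s, if anything falls off the work surface, if the arm or the gripper's body presses on something with over 40 N, if the wrist force passes 120 N, or if a joint passes its speed limit or range.

## Working session

There is one attempt and no reset: what is moved stays moved. The work goes in short steps, Python scripts to look and compute and a tool call to move; the robot and the scene stay as the last step left them, time stands still between calls to the robot, and variables do not carry over. Pictures are saved under pics/ and viewed, about 8 in all and at most 12, crops included, and the job is handed in when it is done.

Besides the shell and the picture viewer there is one more tool, called after "Request:" as a command line: name --argument value ..., lists and objects as JSON in quotes. step_arm: Moves the arm, as the interface text tells. Its arguments: {"type":"object","properties":{"plan":{"type":"string"},"grip_force":{"type":"number"}},"required":["plan"]}

```bash
ls; mkdir -p pics; cat > h.py <<'E'
import numpy as np, cv2
from rig import readout, cams, workorder, spotter, ctrl
def cam(n):
    i=cams.camera_info(n); f=210/np.tan(np.radians(i['vfov'])/2)
    return f,i['cx'],i['cy'],cv2.Rodrigues(np.array(i['rvec'],float))[0],np.array(i['tvec'],float)
def world(n,u,v,d):
    f,cx,cy,R,t=cam(n); u,v,d=map(np.asarray,(u,v,d))
    p=np.stack([(u-cx)/f*d,(v-cy)/f*d,d],-1); return (p-t)@R
def proj(n,P):
    f,cx,cy,R,t=cam(n); p=np.asarray(P,float)@R.T+t
    return np.stack([p[...,0]/p[...,2]*f+cx,p[...,1]/p[...,2]*f+cy],-1)
def cloud(n,d):
    v,u=np.mgrid[:420,:560]; return world(n,u,v,d)
E
python3 - <<'E'
from h import *
ims=[]
for n in('top','side'):
    im,d=cams.capture(n); np.savez(f'{n}0.npz',im=im,d=d); cv2.imwrite(f'pics/{n}0.png',im[...,::-1])
    print(n,cams.camera_info(n),(d==0).mean())
    for t in('fan','grille','grip_bar','jar','mug','books'):
        for r in spotter.regions_of(n,t)[:2]:
            m=r['pixels']&(d>0); P=cloud(n,d)[m]
            print(t,round(r['conf'],2),np.round(r['extent']),m.sum(),np.median(P,0).round(), P.min(0).round(),P.max(0).round())
            np.save(f'm_{n}_{t}.npy',r['pixels']) if r is not None and r['conf']>.5 else 0
print(readout.sense())
E
```

```text
pics
top {'vfov': 43.463690572154505, 'cx': 281.3332144358963, 'cy': 208.35397228951393, 'rvec': array([ 2.08872988, -2.13428165,  0.22632736]), 'tvec': array([  -3.798563  ,  611.39542768, 1164.47107265])} 0.003932823129251701
fan 0.93 [367. 265. 101.  97.] 7002 [ 467. -210.  117.] [ 370. -350.   -4.] [597. -97. 179.]
grille 0.77 [181. 255.  68.  67.] 761 [510. 227.  14.] [433. 145.  -5.] [594. 308.  46.]
grip_bar 0.95 [180. 255.  68.  63.] 923 [513. 229.  13.] [432. 145.  -5.] [590. 310.  46.]
jar 0.69 [180. 255.  69.  67.] 1066 [515. 222.  13.] [432. 143.  -4.] [592. 309.  46.]
jar 0.59 [284. 162.  24.  26.] 523 [721. -23.  83.] [704. -49.  -1.] [782.   3.  91.]
mug 0.76 [365. 155.  39.  39.] 1288 [ 754. -216.   41.] [ 702. -279.   -4.] [ 817. -172.   96.]
side {'vfov': 45.55706277148164, 'cx': 273.1819594499442, 'cy': 205.98484199400357, 'rvec': array([ 0.04726907, -2.93119712,  1.07299357]), 'tvec': array([ 596.90495426,   85.36335342, 1190.13210394])} 0.003805272108843537
fan 0.68 [330. 148.  84.  94.] 6127 [ 468. -183.  125.] [ 332. -522.   -3.] [567. -93. 177.]
grille 0.8 [31
[... 412 characters left out ...]
 87.  -2.] [834. 311.  61.]
{'time_s': 0.7, 'joints': array([-1.35338484e+00,  3.12857115e-01,  1.49773618e+00, -1.98158397e-05,
        1.33096003e+00, -2.23424050e-01]), 'dq': array([-0.0008407 ,  0.00111328, -0.00023765,  0.00012491, -0.00067686,
       -0.00082623]), 'tau': array([-7.22308105e-04, -4.12107861e+01, -2.59867054e+01, -2.74772210e-04,
        4.94561536e-04,  2.09237832e-06]), 'eef_pos': array([ 223.98799094, -474.82012765,  231.30249544]), 'ee_rot': array([ 1.96320304e-05,  9.75805680e-01,  2.18639601e-01, -9.68343354e-06]), 'force': array([0.63870071, 0.15979233, 0.30110927]), 'wrist_torque': array([ 0.04630033, -0.02898193,  0.05447744]), 'grip_width': 1.0023182389238363}
```

```bash
python3 - <<'E'
import cv2,numpy as np
t=cv2.imread('pics/top0.png');s=cv2.imread('pics/side0.png')
a=cv2.resize(t[205:325,305:425],(400,400),interpolation=2);b=cv2.resize(t[210:300,135:225],(400,400),interpolation=2)
c=cv2.resize(s[90:205,270:385],(400,200*2),interpolation=2)[:, :]
cv2.imwrite('pics/c0.png',np.hstack([a,b]))
cv2.imwrite('pics/s0.png',np.hstack([cv2.resize(s,(400,300)),cv2.resize(t,(400,300))]))
E
```

```text
(no output)
```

View pics/c0.png

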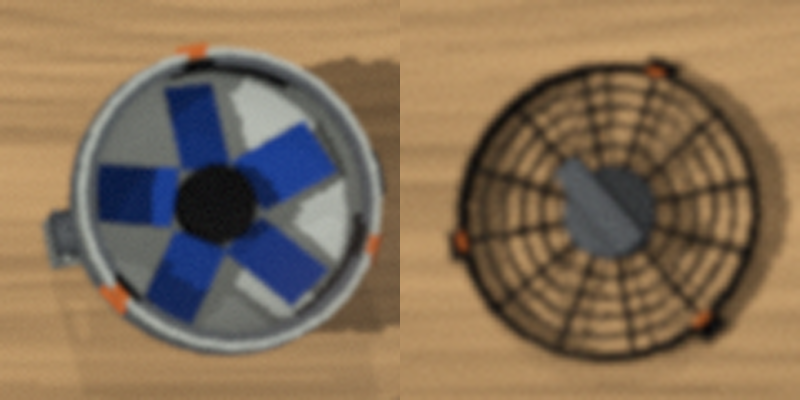

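View pics/s0.png

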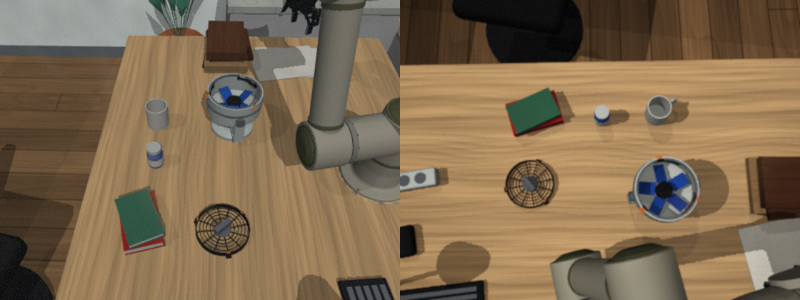

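```bash
cat > meas.py <<'E'
from h import *
def circ(P):
    A=np.c_[2*P[:,:2],np.ones(len(P))]; c=np.linalg.lstsq(A,(P[:,:2]**2).sum(1),rcond=None)[0]
    return c[0],c[1],np.sqrt(c[2]+c[0]**2+c[1]**2)
def orange(im):
    h=cv2.cvtColor(im,cv2.COLOR_RGB2HSV); m=(h[...,0]<13)&(h[...,1]>165)&(h[...,2]>110)
    n,l,st,ce=cv2.connectedComponentsWithStats(m.astype(np.uint8)); return [(ce[i],st[i,4],l==i) for i in range(1,n) if st[i,4]>=4]
E
python3 - <<'E'
from meas import *
for n in('top','side'):
    z=np.load(n+'0.npz'); im,d=z['im'],z['d']; C=cloud(n,d)
    g=(np.hypot(C[...,0]-475,C[...,1]+205)<125)
    rim=g&(C[...,2]>163)&(d>0); P=C[rim]
    print(n,'rim z pct',np.percentile(P[:,2],[5,25,50,75,95,99]).round(1),'bbox',P.min(0).round(),P.max(0).round(),'fit',np.round(circ(P),1),len(P))
    gg=(np.hypot(C[...,0]-512,C[...,1]-228)<110)&(d>0)
    R=C[gg&(C[...,2]>8)&(C[...,2]<22)]; print('grille z pct',np.percentile(R[:,2],[5,25,50,75,95]).round(1)); 
    c=circ(R); 
    for k in range(6):
        r=np.hypot(R[:,0]-c[0],R[:,1]-c[1]); S=R[r>70]; c=circ(S)
    print('grille fit',np.round(c,1),len(S))
    B=C[gg&(C[...,2]>30)]; 
    if len(B)>5:
        o,s,b=cv2.minAreaRect(B[:,:2].astype(np.float32)); w=np.linalg.eigh(np.cov(B[:,:2].T))[1][:,1]
        print('bar',np.round(o,1),np.round(s,1),b,'axis deg',np.degrees(np.arctan2(w[1],w[0])),'z',np.percentile(B[:,2],[10,50,90]).round(1),'mean',B.mean(0).round(1))
    for ce,a,m in orange(im):
        Q=C[m&(d>0)]
        if len(Q): print('orange',ce.round(1),a,np.median(Q,0).round(1))
E
```

```text
top rim z pct [166.4 168.9 170.3 171.7 173.7 174.8] bbox [ 374. -300.  163.] [ 563. -111.  179.] fit [ 467.1 -205.4   88.9] 1363
grille z pct [ 8.5 10.3 12.6 15.7 19.6]
grille fit [508.1 223.   78.2] 473
bar [508.2 223.1] [58.9 15.9] 40.992218017578125 axis deg -138.76268822988794 z [34.8 38.4 41.4] mean [507.8 222.6  38.2]
orange [152.  144.9] 15 [784.6 297.7  32.6]
orange [220.1 168.3] 55 [720.9 127.6  30.9]
orange [158.2 179.4] 61 [693.8 280.   31.2]
orange [363.4 219.9] 15 [ 560.  -190.7  168.9]
orange [148.5 264. ] 4 [493.  300.2  18.8]
orange [417.  278.2] 5 [ 435.2 -293.9  170.4]
orange [202.2 281.2] 5 [450.3 173.2  17.9]
orange [339.4 293.7] 33 [ 407.7 -133.2  159.4]
side rim z pct [164.4 169.1 171.  172.3 174.  175.3] bbox [ 374. -300.  163.] [ 562. -108.  177.] fit [ 468.3 -203.1   89.4] 965
grille z pct [ 8.6 10.7 13.  16.1 19.8]
grille fit [509.  225.6  78.1] 764
bar [508.9 224.9] [59.2 17.8] 39.59276580810547 axis deg -138.64593928754695 z [34.9 38.9 41.7] mean [509.  226.5  38.5]
orange [355.5 147. ] 4 [ 410.  -133.3  173.5]
orange [355. 153.] 5 [ 410.1 -124.8  160.7]
orange [215.4 276.1] 33 [720.1 135.5  32.2]
orange [219.2 290. ] 5 [707.7 171.4  31.6]
orange [173.8 335.3] 158 [787.  282.6  31.4]
orange [215.8 338.5] 125 [698.2 282.1  31.1]
orange [184.5 354. ] 4 [765.9 305.8   4.1]
```

```bash
cat >> h.py <<'E'
from scipy.spatial.transform import Rotation as Ro
def tool():
    s=readout.sense(); q=np.array(s['ee_rot']); R=Ro.from_quat(q[[1,2,3,0]]).as_matrix(); return s,R
def go(x,y,z,yaw):
    "print tool shift cm and twist for target TCP, yaw = world angle of tool x, deg"
    s,R=tool(); d=R.T@(np.array([x,y,z])-s['eef_pos'])/10
    cur=np.degrees(np.arctan2(R[1,0],R[0,0])); print('go',d.round(2),'twist',round(-((yaw-cur+180)%360-180),1),'| pos',np.round(s['eef_pos'],1),'yaw',round(cur,2),'F',np.round(s['force'],1),'t',round(s['time_s'],2))
E
python3 - <<'E'
from meas import *
z=np.load('top0.npz'); im=z['im'].astype(float)
def angs(n,im,c,zz,r0,r1):
    v,u=np.mgrid[:420,:560]; f,cx,cy,R,t=cam(n)
    ray=np.stack([(u-cx)/f,(v-cy)/f,np.ones_like(u)],-1)@R; o=-t@R; P=o+ray*((zz-o[2])/ray[...,2])[...,None]
    dx,dy=P[...,0]-c[0],P[...,1]-c[1]; r=np.hypot(dx,dy); a=np.degrees(np.arctan2(dy,dx))
    w=np.clip((im[...,0]-im[...,1])-45-0*im[...,2],0,None)*((im[...,1]-im[...,2])<999)*((r>r0)&(r<r1))
    return a,w,r
for n in('top','side'):
  im=np.load(n+'0.npz')['im'].astype(float)
  for name,c,zz,r0,r1 in(('fan',(467.1,-205.4) if n=='top' else (468.3,-203.1),170,80,99),('grille',(508,222.9) if n=='top' else (509,225.5),17,70,92)):
    a,w,r=angs(n,im,c,zz,r0,r1)
    for k in ((9.5,129.5,-110.5) if name=='fan' else (101.3,-138.7,-18.7)):
        da=(a-k+180)%360-180; ww=w*(abs(da)<15)
        print(n,name,k,'w',ww.sum().round(),'mean da',(ww*da).sum()/max(ww.sum(),1e-9),'r',(ww*r).sum()/max(ww.sum(),1e-9))
go(508.5,224.3,150,41.3)
E
```

```text
top fan 9.5 w 924.0 mean da 0.6917062725265724 r 95.09042475058077
top fan 129.5 w 1171.0 mean da 0.27725264521725196 r 95.10109887836046
top fan -110.5 w 320.0 mean da 0.6238973949798149 r 93.49774319052135
top grille 101.3 w 82.0 mean da -0.7092419961913909 r 79.20956827880944
top grille -138.7 w 95.0 mean da -0.6238654382937365 r 76.71593288070227
top grille -18.7 w 61.0 mean da 1.0206702343657548 r 78.97478697145729
side fan 9.5 w 186.0 mean da 1.8198499293603518 r 94.92560148869163
side fan 129.5 w 84.0 mean da 1.1290455470140006 r 90.03255534116762
side fan -110.5 w 52.0 mean da 1.5155735502328669 r 95.8629555421766
side grille 101.3 w 190.0 mean da -0.07566730556757163 r 77.26068925339537
side grille -138.7 w 96.0 mean da 0.9187136684825603 r 78.56974608674285
side grille -18.7 w 97.0 mean da -0.7506969892190942 r 78.91360706506951
go [ 55.56 -51.09   8.13] twist -16.0 | pos [ 224.  -474.8  231.3] yaw 25.26 F [0.6 0.2 0.3] t 0.7
```

Request:
step_arm --plan "50 -46 0 -16 100;50 -46 0 -16 100;50 -46 0 -16 100;50 -46 0 -16 100;50 -46 0 -16 100;50 -46 0 -16 100;50 -46 0 -16 100;50 -46 0 -16 100;50 -46 0 -16 100;50 -46 0 -16 100" --grip_force 60

```text
time_s: 1.7
eef_pos: [412.7, -9.6, 231.6]
ee_rot: [0.0, 0.936, 0.352, 0.0]
force: [1.5, -1.0, -0.3]
grip_width: 1.002
```

```bash
python3 -c "
from h import *
go(508.5,224.3,80,41.3)"
```

```text
go [ 22.61 -11.28  15.16] twist -0.0 | pos [412.7  -9.6 231.6] yaw 41.25 F [ 1.5 -1.  -0.3] t 1.7
```

Request:
step_arm --plan "21.5 -10.5 0 0 70;21.5 -10.5 0 0 70;21.5 -10.5 0 0 70;21.5 -10.5 0 0 70;21.5 -10.5 10 0 70;21.5 -10.5 10 0 70;21.5 -10.5 10 0 70;21.5 -10.5 10 0 70;21.5 -10.5 10 0 70;21.5 -10.5 10 0 70"

```text
time_s: 2.7
eef_pos: [505.7, 208.5, 133.7]
ee_rot: [0.0, 0.936, 0.352, 0.002]
force: [0.4, -0.3, -0.5]
grip_width: 0.701
```

```bash
python3 -c "
from h import *
go(508.5,224.3,16,41.3)"
```

```text
go [ 1.21 -1.03 11.77] twist -0.1 | pos [505.7 208.5 133.7] yaw 41.2 F [ 0.4 -0.3 -0.5] t 2.7
```

Request:
step_arm --plan "1.2 -1 0 -0.1 60;1.2 -1 4 -0.1 60;1.2 -1 7 -0.1 60;1.2 -1 7 -0.1 60;1.2 -1 7 -0.1 60;1.2 -1 7 -0.1 60"

```text
time_s: 3.3
eef_pos: [508.3, 224.9, 63.4]
ee_rot: [0.0, 0.936, 0.353, 0.002]
force: [-1.4, 0.4, -0.5]
grip_width: 0.603
```

```bash
python3 -c "
from h import *
go(508.5,224.3,16,41.3)"
```

```text
go [-0.04  0.05  4.74] twist 0.1 | pos [508.3 224.9  63.4] yaw 41.36 F [-1.4  0.4 -0.5] t 3.3
```

Request:
step_arm --plan "0 0 3 0 60;0 0 4.6 0 60;0 0 4.7 0 60;0 0 4.7 0 30;0 0 4.7 0 10;0 0 4.7 0 5;0 0 4.7 0 5;0 0 4.7 0 5;0 0 4.7 0 5;0 0 4.7 0 5"

```text
time_s: 4.3
eef_pos: [508.2, 224.7, 16.0]
ee_rot: [0.0, 0.936, 0.353, 0.002]
force: [-0.2, -0.1, 6.2]
grip_width: 0.177
```

Request:
step_arm --plan "0 0 0 0 5;0 0 -2 0 5;0 0 -4 0 5;0 0 -8 0 5;0 0 -12 0 5;0 0 -16 0 5;0 0 -20 0 5;0 0 -20.5 0 5;0 0 -20.5 0 5;0 0 -20.5 0 5"

```text
time_s: 5.3
eef_pos: [506.5, 224.3, 217.9]
ee_rot: [-0.0, 0.936, 0.353, -0.001]
force: [-0.6, -0.7, -1.5]
grip_width: 0.175
```

```bash
python3 -c "
from h import *
go(467.7,-204.2,245,70.4)"
```

```text
go [-31.23  29.6   -2.68] twist -29.0 | pos [506.5 224.3 217.9] yaw 41.35 F [-0.6 -0.7 -1.5] t 5.3
```

Request:
step_arm --plan "-31.2 29.6 -1.5 -29 5;-31.2 29.6 -1.5 -29 5;-31.2 29.6 -1.5 -29 5;-31.2 29.6 -1.5 -29 5;-31.2 29.6 -1.5 -29 5;-31.2 29.6 -1.5 -29 5;-31.2 29.6 -1.5 -29 5;-31.2 29.6 -1.5 -29 5;-31.2 29.6 -1.5 -29 5;-31.2 29.6 -1.5 -29 5"

```text
time_s: 6.3
eef_pos: [467.3, -208.3, 232.5]
ee_rot: [-0.001, 0.819, 0.574, -0.001]
force: [0.3, 0.6, -1.4]
grip_width: 0.173
```

Request:
step_arm --plan "0 0 0 0 5;0 0 0 0 5;0 0 0 0 5;0 0 0 0 5"

```text
time_s: 6.7
eef_pos: [468.7, -202.9, 234.2]
ee_rot: [-0.0, 0.817, 0.577, -0.0]
force: [-1.0, 0.3, -1.6]
grip_width: 0.171
```

```bash
python3 -c "
from h import *
go(467.3,-203.9,186,70.3)
for n in('top','side'):
    im,d=cams.capture(n); np.savez(f'{n}1.npz',im=im,d=d)
t=np.load('top1.npz')['im'];s=np.load('side1.npz')['im']
cv2.imwrite('pics/c1.png',np.hstack([cv2.resize(t[205:325,305:425],(400,400),interpolation=2),cv2.resize(s[80:200,270:390],(400,400),interpolation=2)])[...,::-1])
"
```

```text
go [-0.14 -0.1   4.82] twist 0.1 | pos [ 468.7 -202.9  234.2] yaw 70.44 F [-1.   0.3 -1.6] t 6.7
```

View pics/c1.png

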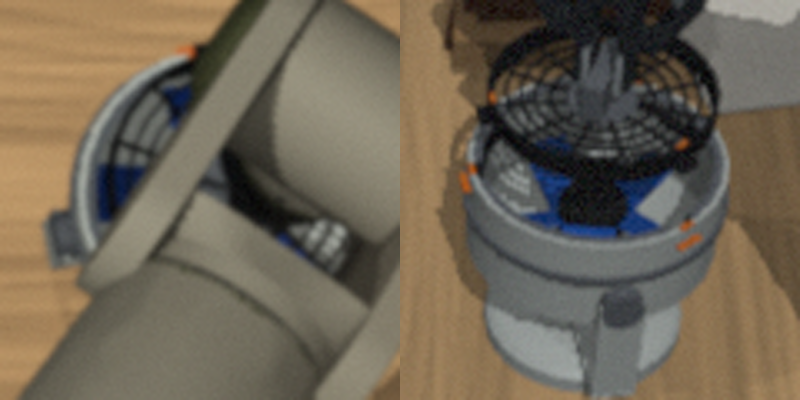

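```bash
cat > held.py <<'E'
from meas import *
import sys
def held(d,im,zt,n='side',c0=(469,-202)):
    C=cloud(n,d); rr=np.hypot(C[...,0]-c0[0],C[...,1]-c0[1])
    m=(d>0)&(rr<92)&(rr>70)&(C[...,2]>zt-33)&(C[...,2]<zt+8); P=C[m]; c=circ(P)
    for k in range(5):
        r=np.hypot(P[:,0]-c[0],P[:,1]-c[1]); S=P[(abs(r-80)<6)]; c=circ(S)
    A=np.c_[S[:,:2]-c[:2],np.ones(len(S))]
    print('fit',np.round(c,1),len(S),'z',np.percentile(S[:,2],[5,50,95]).round(1))
    h=cv2.cvtColor(im,cv2.COLOR_RGB2HSV); o=m&(h[...,0]<16)&(h[...,1]>120)&(h[...,2]>90)
    k,l,st,ce=cv2.connectedComponentsWithStats(o.astype(np.uint8))
    for i in range(1,k):
        Q=np.median(C[l==i],0); print(ce[i].round(1),st[i,4],Q.round(1),'ang',np.degrees(np.arctan2(Q[1]-c[1],Q[0]-c[0])).round(1))
E
python3 - <<'E'
from held import *
z=np.load('side1.npz'); held(z['d'],z['im'],234)
E
```

```text
fit [ 469.6 -201.5   78.6] 791 z [221.  230.7 238. ]
[297.1 108.7] 9 [ 547.3 -189.7  235.3] ang 8.7
[354. 123.] 7 [ 420.4 -140.3  237.9] ang 128.8
```

Request:
step_arm --plan "-0.15 -0.1 0 0 5;-0.15 -0.1 1.5 0 5;-0.15 -0.1 3 0 5;-0.15 -0.1 4.3 0 5;-0.15 -0.1 4.3 0 5;-0.15 -0.1 4.3 0 5;-0.15 -0.1 4.3 0 5"

```text
time_s: 7.5
eef_pos: [467.4, -205.1, 192.1]
ee_rot: [0.001, 0.817, 0.576, 0.0]
force: [-0.8, 0.3, -2.1]
grip_width: 0.171
```

```bash
python3 -c "
from held import *
go(467.3,-204,186,70.4)
im,d=cams.capture('side'); np.savez('side2.npz',im=im,d=d); held(d,im,191)"
```

```text
go [ 0.1  -0.05  0.61] twist -0.0 | pos [ 467.4 -205.1  192.1] yaw 70.36 F [-0.8  0.3 -2.1] t 7.5
fit [ 467.9 -203.3   79.5] 880 z [169.8 186.2 195.9]
[297.5 122.5] 6 [ 545.  -189.5  195.1] ang 10.1
[291.6 129.8] 5 [ 557.5 -189.5  172. ] ang 8.7
[352.8 136.4] 5 [ 417.8 -145.1  195. ] ang 130.7
[355.5 147. ] 4 [ 410.  -134.   171.5] ang 129.9
```

Request:
step_arm --plan "0.1 0 0.2 0.2 5;0.1 0 0.4 0.2 5;0.1 0 0.6 0.2 5;0.1 0 0.7 0.2 5;0.1 0 0.8 0.2 5;0.1 0 0.8 0.2 5"

```text
time_s: 8.15
eef_pos: [467.4, -204.0, 183.2]
ee_rot: [-0.0, 0.818, 0.575, -0.0]
force: [-0.2, -0.3, -0.4]
grip_width: 0.174
```

Request:
step_arm --plan "0 0 0.1 0 5;0 0 0.2 0 5;0 0 0.3 0 5;0 0 0.3 0 5"

```text
time_s: 8.55
eef_pos: [467.4, -203.9, 180.1]
ee_rot: [-0.0, 0.818, 0.575, -0.0]
force: [0.5, 0.0, -1.4]
grip_width: 0.173
```

Request:
step_arm --plan "0 0 0.15 0 5;0 0 0.3 0 5;0 0 0.4 0 5;0 0 0.5 0 5;0 0 0.55 0 5;0 0 0.55 0 5"

```text
time_s: 9.15
eef_pos: [467.4, -204.0, 174.7]
ee_rot: [-0.0, 0.818, 0.575, -0.0]
force: [0.2, -0.6, -1.7]
grip_width: 0.173
```

Request:
step_arm --plan "0 0 0.05 0 5;0 0 0.1 0 5;0 0 0.1 0 5"

```text
time_s: 9.45
eef_pos: [467.5, -204.0, 174.0]
ee_rot: [0.0, 0.818, 0.575, 0.0]
force: [-0.6, -0.7, 0.4]
grip_width: 0.17
```

Request:
step_arm --plan "0 0 0.05 0 5;0 0 0.05 0 5;0 0 0.05 0 5"

```text
time_s: 9.75
eef_pos: [467.5, -204.0, 174.0]
ee_rot: [0.0, 0.818, 0.575, 0.0]
force: [-2.4, 1.1, 5.8]
grip_width: 0.172
```

Request:
step_arm --plan "0 0 0 2 5;0 0 0 5 5;0 0 0 8 5;0 0 0 8 5"

```text
time_s: 10.15
eef_pos: [467.8, -204.2, 174.0]
ee_rot: [0.001, 0.857, 0.516, 0.0]
force: [-0.2, -0.7, 6.0]
grip_width: 0.174
```

```bash
python3 -c "
from h import *
go(467.4,-204,174,70);print(readout.sense()['wrist_torque'])"
```

```text
go [-0.   -0.05 -0.  ] twist -7.9 | pos [ 467.8 -204.2  174. ] yaw 62.13 F [-0.2 -0.7  6. ] t 10.15
[ 0.10807654  0.03159382 -0.11504115]
```

Request:
step_arm --plan "0 0 0 4 5;0 0 0 8 5;0 0 0 12 5;0 0 0 15 5;0 0 0 17 5;0 0 0 17 5"

```text
time_s: 10.75
eef_pos: [467.8, -204.2, 173.9]
ee_rot: [0.001, 0.923, 0.384, 0.0]
force: [-0.2, 0.5, 5.4]
grip_width: 0.172
```

```bash
python3 -c "
from h import *
go(467.4,-204,174,42.1);print(readout.sense()['wrist_torque'])"
```

```text
go [-0.02 -0.04 -0.01] twist 3.1 | pos [ 467.8 -204.2  173.9] yaw 45.21 F [-0.2  0.5  5.4] t 10.75
[ 0.17093137 -0.05713858  0.02720712]
```

Request:
step_arm --plan "0 0 0 1 5;0 0 0 2 5;0 0 0 2 5"

```text
time_s: 11.05
eef_pos: [467.6, -204.0, 173.3]
ee_rot: [0.0, 0.93, 0.368, 0.0]
force: [0.6, 0.7, 1.8]
grip_width: 0.169
```

Request:
step_arm --plan "0 0 0 0.5 5;0 0 0 1 5;0 0 0 1 5"

```text
time_s: 11.35
eef_pos: [467.1, -203.9, 172.8]
ee_rot: [-0.001, 0.933, 0.36, -0.001]
force: [1.3, -0.5, -1.3]
grip_width: 0.17
```

```bash
python3 -c "
from h import *
go(467.4,-204,174,42.1);print(readout.sense()['wrist_torque'])"
```

```text
go [ 0.02  0.03 -0.12] twist 0.0 | pos [ 467.1 -203.9  172.8] yaw 42.14 F [ 1.3 -0.5 -1.3] t 11.35
[ 0.01372394 -0.01232639  0.03071049]
```

Request:
step_arm --plan "0 0 0.1 0 5;0 0 0.2 0 5;0 0 0.3 0 5;0 0 0.3 0 5"

```text
time_s: 11.75
eef_pos: [467.3, -204.0, 170.1]
ee_rot: [-0.0, 0.933, 0.36, -0.0]
force: [-0.8, -0.5, -0.6]
grip_width: 0.173
```

Request:
step_arm --plan "0 0 0.1 0 5;0 0 0.15 0 5;0 0 0.15 0 5"

```text
time_s: 12.05
eef_pos: [467.4, -204.0, 169.0]
ee_rot: [0.0, 0.933, 0.36, 0.0]
force: [-1.2, 0.4, 1.8]
grip_width: 0.173
```

```bash
python3 -c "
from h import *
go(467.4,-204,169,42.1);print(readout.sense()['wrist_torque'])"
```

```text
go [-0. -0. -0.] twist 0.1 | pos [ 467.4 -204.   169. ] yaw 42.16 F [-1.2  0.4  1.8] t 12.05
[0.03557377 0.15843408 0.05503029]
```

Request:
step_arm --plan "0 0 0 0 25;0 0 0 0 40;0 0 0 0 60;0 0 0 0 60;0 0 -2 0 60;0 0 -6 0 60;0 0 -10 0 60;0 0 -14 0 60;0 0 -14 0 60;0 0 -14 0 60"

```text
time_s: 13.05
eef_pos: [467.5, -204.0, 309.0]
ee_rot: [0.0, 0.933, 0.36, 0.0]
force: [-0.1, -0.2, 0.2]
grip_width: 0.601
```

```bash
python3 -c "
from held import *
go(330,-30,320,42.1)
im,d=cams.capture('side'); held(d,im,170)
C=cloud('side',d); B=C[(np.hypot(C[...,0]-468,C[...,1]+203)<35)&(C[...,2]>180)&(C[...,2]<215)]; print('bar top',len(B),np.percentile(B[:,2],[10,50,90]) if len(B) else '')
cv2.imwrite('pics/c3.png',cv2.resize(im[70:200,250:400],(750,600*130//120-50),interpolation=2)[...,::-1])"
```

```text
go [  1.49 -22.13  -1.12] twist 0.1 | pos [ 467.5 -204.   309. ] yaw 42.16 F [-0.1 -0.2  0.2] t 13.05
fit [ 469.2 -201.4   80.3] 778 z [158.5 170.  173.8]
[340. 104.] 1 [ 438.1 -287.9  173.8] ang -109.8
[351.4 113.3] 7 [ 411.6 -257.   170.9] ang -136.0
[298.2 119.8] 6 [ 543.2 -228.2  171.6] ang -19.9
[291.5 130.2] 4 [ 558.6 -188.3  172.9] ang 8.3
[355.  146.7] 3 [ 410.9 -135.2  173. ] ang 131.4
[337.7 148.6] 7 [ 450.7 -126.7  171.6] ang 104.0
[353. 154.] 1 [ 414.  -129.2  153.6] ang 127.4
[355. 154.] 1 [ 408.4 -134.6  148.7] ang 132.3
bar top 187 [182.69942659 191.19867974 194.14217953]
```

View pics/c3.png

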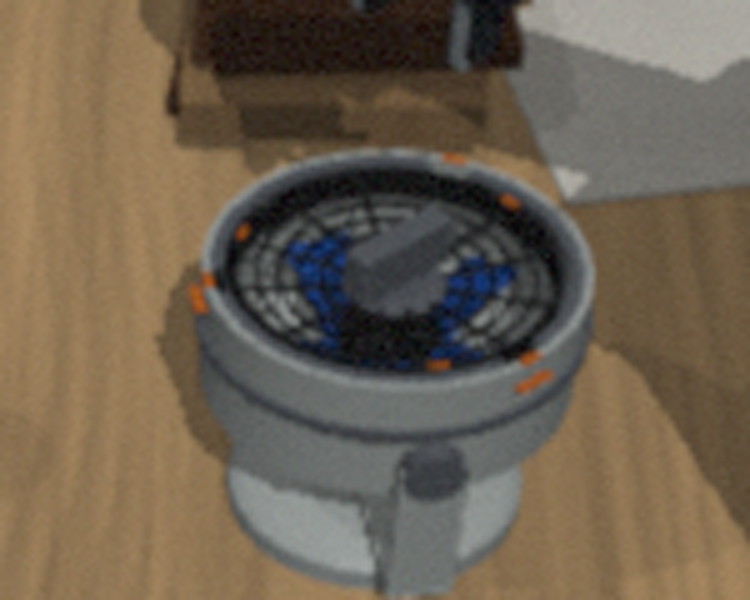

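```bash
python3 -c "
from h import *
print(workorder.finish_job())"
```

```text
the job is handed in; nothing more can be done
None
```

The grille is back in the fan with its lugs in the locking notches, and the job was handed in at about 13 s of the 69 s allowed. `finish_job` reports no verdict.

**What I did**
- I gripped the bar, turned the grille 29° to meet the gaps at about 10°, and lowered it through. It touched the ledges with the TCP at 174 mm, reading at most about 6 N.
- I then turned it 28° clockwise. The support force vanished, the grille sank 5 mm (TCP at 169 mm) and rested on the notch floors at about 2 N. I opened the gripper and raised it 140 mm clear.

**Last checks, from one side picture**
- **Height and level:** the bar top reads about 191 mm, which is the expected 153 + 38 mm. The lug marks all read 171–172 mm, so the grille is level and flush.
- **Angle:** the lugs sit about 27–28° clockwise of the gap marks.
- **Centre:** the last circle fit of the grille came out about 2 mm from the fan centre I had measured. That fit includes parts of the fan's rim. It still falls inside the 5 mm limit, and the TCP at release was within 1 mm of the measured axis.

**Not checked:** I took no final top view. I did not re-measure the jar, mug and books; the arm's path kept clear of them.

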